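# Draw the reading lens out over the sample tubes and hold it

## Task

Bring the reading lens out over the sample tubes: turn the clamp knob on the boom's sleeve clockwise a quarter turn, until it clicks past its detent, and leave it there. Then pinch the grip block so that its lock button is squeezed in, draw the telescoping arm out until its pointer lines up with the index clip on the scale (within a few millimetres), and finish while still holding it there with the button squeezed, because a spring pulls the arm back. Do not shift the index clip, and leave the tube racks, the jar and the slide box where they are.

Things in the scene. Friction and masses are not known exactly. Their poses are not given: they have to be found in the camera images.
- boom: fixed stand of the lens boom. Origin on the bench under the arm's line; own +y: the way the arm extends, +x: side of scale and lock button (away from the robot), yaw within 0.35. White plinth x -70..80, y -170..290, 12 mm thick; sleeve 34 mm wide, y -160..-35, top at z 145; scale ledge x 52..64, y 60..250, top z 115, marks every 10 mm; steel catch post x 22..32, y -21..-6, top z 152
- knob_grip (a point): on the axis of the black clamp knob, at the height to grip: 179 mm above the bench, boom x 0, y -90 mm. Disc 40 mm across (top at 155 mm) with an upright bar 46 mm long, 16 mm thick, 155 to 188 mm above the bench. Own x runs along the bar and turns with it: across the sleeve when clamped (start), nearly along it when free
- knob (a joint): turn of the clamp knob, rad, clockwise from above positive: 0 clamped (start), 1.45 end stop. A sprung detent resists from 0.4 to 0.8 rad with up to about 0.1 N m, then drives the knob on past 1.2 rad; elsewhere it stays where it is left. Below about 1.1 rad a bolt in the sleeve blocks the arm after 6 mm. Above 1.15 rad it counts as clicked past its detent
- grip (a point): grey grip block on the arm, moving with it: 26 mm (boom x) by 32 mm (y), top 195 mm above the bench. The point: where to pinch it, z 175 mm, midway between its -x face and the squeezed button; at the start at boom x 1, y 30 mm; axes as the boom's. Pinch along boom x, one finger on the plain -x face (13 to 15 mm off), the other on the button. Arm and latch bar below it stay under z 147 mm
- lock_button (a joint): travel of the lock button, m: 0 out, 0.007 fully in. Round steel button 22 mm across in the grip's +x face, at the height of the point grip. Width over button and opposite face: 35 mm out, 28 mm squeezed. Its spring takes 2 N to start, 4 N fully in; beyond about 5 mm it frees the arm; it springs out when let go
- slide_arm (a joint): extension of the telescoping arm in m along boom +y: 0 home (start), 0.15 the end stop. A spring pulls it back home with 2.8 to 4 N; friction is small
- pointer (a point): tip of the thin steel pointer that the arm carries out over the scale, 122 mm above the bench; it stands at boom x = 62 mm and 60 mm farther along boom +y than the point grip, and moves with the arm
- index (a point): upright blade, 3 mm wide, of the dark steel index clip on the outer side of the scale ledge, 122 mm above the bench, its top at 135 mm; boom x = 67.5 mm. The arm is at the mark when the pointer has the same boom y. The clip sits 60 to 125 mm beyond the pointer's home place
- rack: white rack with 12 red-capped tubes, 81 x 106 mm, 85 mm tall, standing on the plinth under the arm's path (origin at the centre of its underside); loose, not to be moved
- spare_rack: smaller white rack with a few red-capped tubes, 56 x 106 mm, 85 mm tall, on the bench beyond the boom (origin at the centre of its underside); loose, not to be moved
- jar: jar with a white cap, 60 mm across, 85 mm tall, on the bench beyond the boom (origin at the centre of its underside); not to be moved
- slide_box: flat grey and white box, 85 x 60 mm, 30 mm tall, on the bench beyond the sleeve's rear end (origin at the centre of its underside); not to be moved

How it is judged:
On the way, in this order (a step that is already met when the one before it is completed fails the run):
1. the clamp knob is turned past its detent (value of joint knob above 1.15 rad), for 0.2 s.
2. the lock button is squeezed in while the arm is still home (value of joint lock_button above 0.005 m and value of joint slide_arm below 0.015 m and contact force between the fingers and slide_arm above 2 N).
At the end, for the whole second after the job is handed in: The pointer is within 5 mm of the index clip along the scale and still (under 10 mm/s), the fingers hold the grip with more than 4 N, the lock button is squeezed in more than 5 mm, and the clamp knob is still past its detent (over 1.15 rad) (y of pointer in the frame of index between -0.005 and 0.005 m and velocity of joint slide_arm between -0.01 and 0.01 m/s and value of joint lock_button above 0.005 m and contact force between the fingers and slide_arm above 4 N and value of joint knob above 1.15 rad); the arm keeps its last pose, push and grip.
It fails at once if the index clip is shifted more than 4 mm (distance of index from where it was at the start of the episode above 0.004 m).
It fails at once if a tube rack, the jar or the slide box is moved more than 15 mm (distance of any of rack, spare_rack, jar, slide_box from where it was at the start of the episode above 0.015 m).
It also fails if it takes over 48 s, if anything falls off the work surface, if the arm or the gripper's body presses on something with over 40 N, if the wrist force passes 120 N, or if a joint passes its speed limit or range.

## Robot

A 7-joint arm with a two-finger parallel gripper is mounted at the origin on the work surface. World frame = base frame: x ahead of the robot, y to its left, z up, the work surface at z = 0. Lengths are in m, angles in rad, forces in N, time in s.
With the tool pointing down it reaches from about 0.4 to 0.85 m from the base axis. Payload 4.5 kg.
Tool frame: the origin (TCP) lies midway between the tips of the shut fingers; the grasp point (between the pads) lies 19 mm behind it; z points along the fingers, y is the direction in which the jaws open and shut (so a half turn about z gives the same grasp; the last joint's range is limited). The gripper opens to 88 mm and grips with 3 to 60 N. Pads are 18 mm wide; open, the fingers measure 123 mm over their backs; the gripper's body (75 mm by 187 mm) begins 45 mm behind the grasp point.
Start: joints at [1.243, 0.689, -0.195, 1.565, 0.157, 0.902, -0.215], TCP at [0.221, -0.585, 0.239] pointing down, gripper open.
Joint ranges: [-3.01, 3.01], [-0.46, 2.08], [-1.47, 1.51], [0.13, 2.56], [-1, 4.14], [0.04, 2.09], [-2.66, 2.66]. Speed limits (rad/s): [2.57, 2.57, 3.14, 3.14, 3.14, 3.14, 3.14].

## Interface

Orientations are given as a unit quaternion [x, y, z, w].
In Python, from plant import r gives the robot as it stands.
- The arm moves only by the tool play_rows, never from a script. Its argument "targets" is a list of rows, each an object of numbers: "jaw": the closure, from 0 (fully open) to 1 (shut); "dx", "dy", "dz": the shift along the tool's x, y, z in m; "yaw": the turn about the tool's z in rad. A call has exactly 5 rows; each row shifts and turns the pose as measured when the row begins, along the tool's axes as they then stand; what a row does not reach is not made up. A row lasts 1/10 s, in which the tool goes at most 50 mm and 8.59 degrees, less where a joint would pass 70% of its speed; a pose out of reach is approached as far as the arm can. A call with a gripper value outside its range is refused whole. The fingers move at their own pace and stop on an object; "squeeze" is the grip in N (left out, the last holds). Time passes only in rows, so rows that do not move let the fingers close, or fill a call up. It gives the time, the measured TCP pose, the force and the opening at its end, in the units of the state.
- r.get_state(): the state, without advancing time (a new reading comes with each control period).
- r.snapshot(name): name is "side" or "top" or "wrist"; returns a dict with "frame" (480x640x3 uint8, red, green, blue), "z_map" (480x640 float32, m along the optical axis (not along the pixel's ray), 0 where there is no reading), "mtx" (3x3 intrinsics, pixels), "position" and "orientation" of the camera in the world; the wrist camera has in their place "T_tool_cam" (4x4, takes a point from camera to tool coordinates, whose origin is the TCP and whose axes are the flange's). Camera axes: x right, y up, looking along -z (the intrinsics and any distortion apply to the point x, -y, -z); pixel columns grow to the right and rows downward; lengths in m; the calibration is good to about 2 mm. The wrist camera is an equidistant fisheye: a pixel r from the principal point sees the ray r / f radians off the axis. A picture is of the moment at which its call begins: read the wrist's pose just before it.
- r.finish_job(): hands the job in, once; it reports no verdict.
The state is a dict: "clock": time; "q": joint angles; "qd": joint speeds; "joint_torque": joint torques, N m; "tool_pos": TCP position; "eef_rot": TCP orientation; "contact_force": force on the tool from outside, world axes, zero at the start; "moment": the same for the moment, N m; "opening": opening from 0.0 (shut) to 1.0 (fully open).
Only numpy, scipy, OpenCV 4.12 (cv2) and the standard library are available. Lean on these libraries where they do the work, as an engineer would, in place of code of your own. Each camera call takes 0.05 s, during which the arm holds its last target.

## Working session

There is one attempt and no reset: what is moved stays moved. The work goes in short steps, Python scripts to look and compute and a tool call to move; the robot and the scene stay as the last step left them, time stands still between calls to the robot, and variables do not carry over. Pictures are saved under pics/ and viewed, and the job is handed in when it is done.

Besides the shell and the picture viewer there is one more tool, called after "Request:" as name([rows], argument=value, ...), one row to a line, values as JSON. play_rows: Moves the arm, as the interface text tells. Its arguments: {"type":"object","properties":{"targets":{"type":"array"},"squeeze":{"type":"number"}},"required":["targets"]}

```bash
ls; mkdir -p pics
cat > h.py <<'E'
import numpy as np, cv2
from scipy.spatial.transform import Rotation as R
from plant import r
def save(n,f): cv2.imwrite('pics/'+n+'.png',cv2.cvtColor(f,cv2.COLOR_RGB2BGR))
def cloud(s):
    z=s['z_map'];K=s['mtx'];v,u=np.mgrid[0:480,0:640]
    p=np.stack([(u-K[0,2])/K[0,0]*z,-(v-K[1,2])/K[1,1]*z,-z],-1)
    Rm=s['orientation'];Rm=np.array(Rm)
    Rm=R.from_quat(Rm).as_matrix() if Rm.size==4 else Rm
    return p@Rm.T+np.array(s['position'])
E
python3 - <<'E'
from h import *
print(r.get_state())
for n in('side','top'):
    s=r.snapshot(n);save(n+'0',s['frame']);np.savez('pics/'+n+'0.npz',**s);print(s['mtx'],s['position'],s['orientation'],[k for k in s])
E
```

```text
pics
{'clock': 0.0, 'q': array([ 1.24281932,  0.68998458, -0.19452788,  1.56630319,  0.15729634,
        0.90249169, -0.21509536]), 'qd': array([ 1.34587305e-03,  1.32259695e-04,  7.75794181e-04, -3.73006625e-04,
       -4.08719675e-05,  8.80994946e-04, -6.74024677e-04]), 'joint_torque': array([-8.72191117e-05, -5.27560508e+01, -1.26686923e+00, -1.53427309e+01,
       -5.27243258e-02,  6.62072256e-03,  1.63350674e-04]), 'tool_pos': array([ 0.22095714, -0.58398611,  0.23792089]), 'eef_rot': array([ 9.83675521e-01,  1.79949058e-01, -2.18206109e-04, -8.70570095e-04]), 'contact_force': array([-0.24246818,  1.40148165, -1.06226354]), 'moment': array([-0.03786009,  0.06575676,  0.0058431 ]), 'opening': 0.9995729438379265}
[[448.74139378   0.         322.66912867]
 [  0.         448.74139378 247.35694895]
 [  0.           0.           1.        ]] [0.16715372 0.43706176 0.89739674] [-0.12415847  0.31550222  0.87244353 -0.35197346] ['frame', 'z_map', 'mtx', 'position', 'orientation']
[[532.42551693   0.         326.25185364]
 [  0.         532.42551693 238.77491956]
 [  0.           0.           1.        ]] [ 0.41723875 -0.03712801  1.1200227 ] [-0.06563079  0.07096277  0.70533021 -0.70225792] ['frame', 'z_map', 'mtx', 'position', 'orientation']
```

View pics/top0.png

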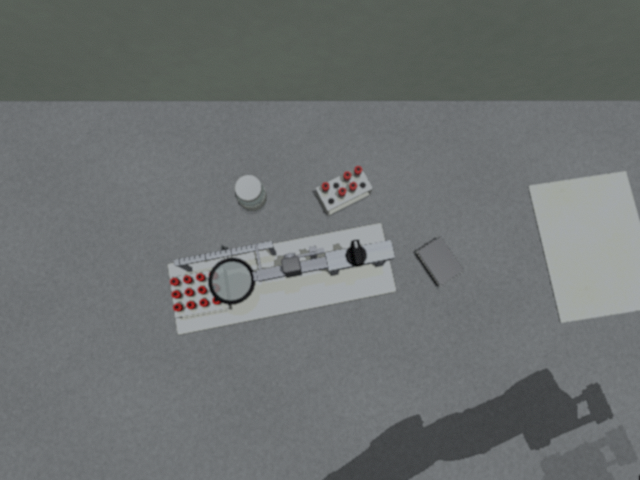

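View pics/side0.png

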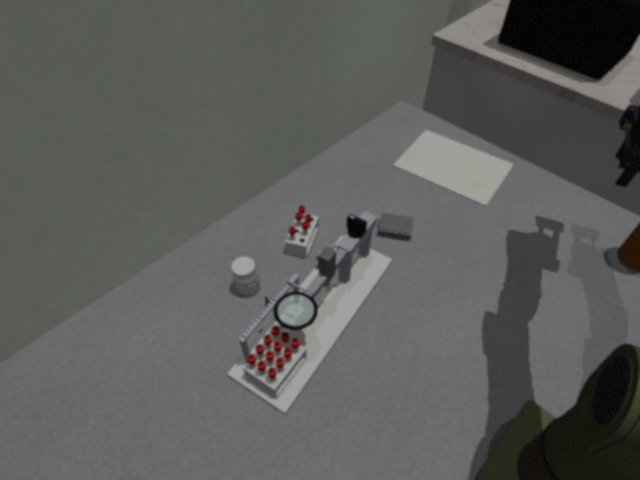

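Run:
```python
from h import *
for n in('top','side'):
    s=dict(np.load(f'pics/{n}0.npz'));P=cloud(s);f=s['frame'].astype(int)
    ok=(s['z_map']>0)
    roi=ok&(P[...,0]>.3)&(P[...,0]<.62)&(P[...,1]>-.25)&(P[...,1]<.4)
    b=roi&(abs(P[...,2])<.006);print(n,'bench z',np.median(P[b][:,2]))
    m=roi&(P[...,2]>.007)&(P[...,2]<.018)&(f.min(-1)>120)
    rc=cv2.minAreaRect(P[m][:,:2].astype(np.float32)*1000);print('plinth',rc,cv2.boxPoints(rc).tolist())
    for lo,hi in((.139,.15),(.150,.162),(.175,.2)):
        m=roi&(P[...,2]>lo)&(P[...,2]<hi)
        k,l,st,c=cv2.connectedComponentsWithStats(m.astype(np.uint8))
        for i in range(1,k):
            if st[i,4]>12:
                q=P[l==i]; rc=cv2.minAreaRect(q[:,:2].astype(np.float32)*1000);print(lo,st[i,4],c[i].round(0),np.round(rc[0],1),np.round(rc[1],1),rc[2],q[:,2].max())
f=cv2.imread('pics/top0.png')[215:345,150:410];cv2.imwrite('pics/top0c.png',cv2.resize(f,None,fx=3,fy=3,interpolation=cv2.INTER_CUBIC))
f=cv2.imread('pics/side0.png')[195:415,220:420];cv2.imwrite('pics/side0c.png',cv2.resize(f,None,fx=2.7,fy=2.7,interpolation=cv2.INTER_CUBIC))
```

```text
top bench z 0.00041700676727063346
plinth ((552.8702392578125, 48.108245849609375), (150.50054931640625, 460.3312683105469), 10.672475814819336) [[436.2962341308594, 260.35650634765625], [521.5470581054688, -192.01190185546875], [669.4442138671875, -164.1400146484375], [584.1934204101562, 288.2283935546875]]
0.139 517 [379. 251.] [ 584.8 -140.2] [34.5 58.4] 10.972163200378418 0.14995814069683
0.139 92 [313. 252.] [583.3 -14.5] [ 9.5 52.6] 11.679640769958496 0.1498781692510115
0.139 612 [328. 261.] [566.  -42.4] [34.6 98.7] 10.894275665283203 0.14976058277288506
0.139 13 [230. 259.] [570.9 133.7] [ 5.9 13.2] 23.18558120727539 0.14253556845327064
0.139 15 [248. 266.] [558.9 101.2] [11.7  6.5] 22.5505313873291 0.14267487634978315
0.139 266 [268. 273.] [544.   65.9] [22.6 65.3] 13.966880798339844 0.1460387431366108
0.139 15 [212. 272.] [548.9 166.5] [ 3.6 21.4] 70.7383804321289 0.14358883297504765
0.139 23 [213. 291.] [511.6 164. ] [21.7  5.3] 41.98232650756836 0.14261496095647852
0.139 17 [237. 301.] [494.5 119. ] [ 6.7 11.8] 14.614116668701172 0.1424913562046055
0.15 104 [350. 256.] [5
[... 695 characters left out ...]
4685363769531]]
0.139 154 [368. 219.] [ 582.7 -143. ] [34.9 51.7] 9.820013046264648 0.14722303226253453
0.139 300 [347. 244.] [566.8 -59.5] [35.7 82.7] 8.774626731872559 0.1493846114896913
0.139 27 [332. 246.] [584.3 -32.7] [ 9.6 15.1] 12.93775749206543 0.14961404982133242
0.139 180 [319. 279.] [551.7  41.7] [35.9 94.2] 10.728779792785645 0.14982475118032468
0.15 113 [354. 232.] [569.5 -88.5] [44.3 18.6] 21.492633819580078 0.16198565432622503
0.15 61 [326. 269.] [542.6  24.4] [37.4 18.8] 61.81603240966797 0.16170033361580227
0.175 182 [356. 221.] [573.6 -98.2] [45.7 18.7] 8.645312309265137 0.1909979508286459
0.175 264 [326. 256.] [554.5  20.6] [35.4 32.7] 8.530708312988281 0.1980790808498013
```

View pics/top0c.png

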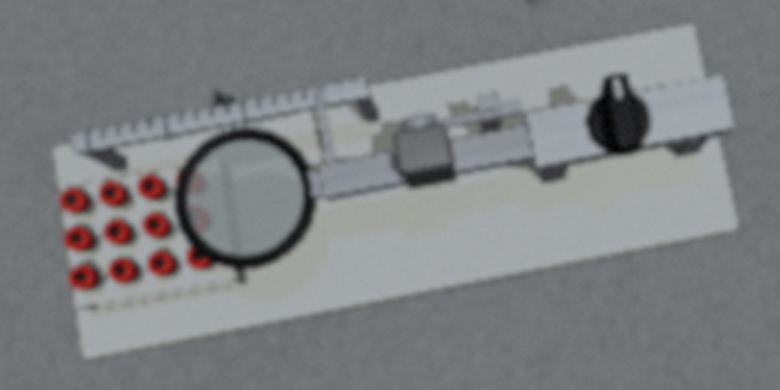

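View pics/side0c.png

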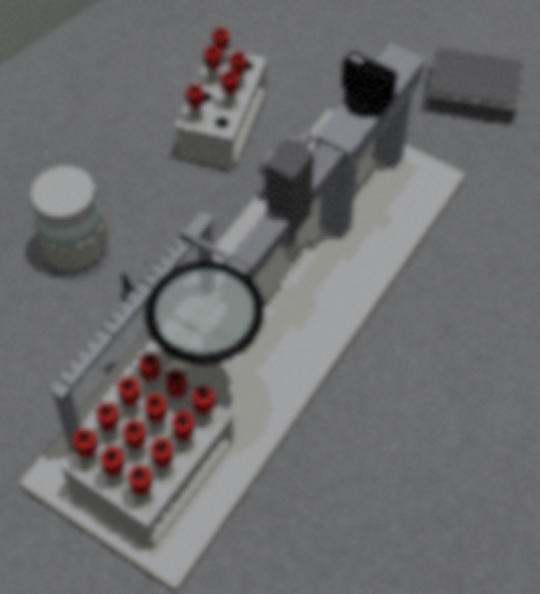

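Plinth fit gives boom yaw ≈ 0.186 and origin ≈ (0.558, -0.012). That puts the knob at ≈ (0.5745, -0.0995) and the grip at ≈ (0.553, 0.018). The top crop shows the knob bar across the sleeve and the index clip near full-image pixel (224, 247). Next I move toward the knob.

Request:
play_rows([
  {"dx":0.04,"dy":-0.026,"dz":0,"yaw":0,"jaw":0},
  {"dx":0.04,"dy":-0.026,"dz":0,"yaw":0,"jaw":0},
  {"dx":0.04,"dy":-0.026,"dz":0,"yaw":0,"jaw":0},
  {"dx":0.04,"dy":-0.026,"dz":0,"yaw":0,"jaw":0},
  {"dx":0.04,"dy":-0.026,"dz":0,"yaw":0,"jaw":0},
], squeeze=40)

```text
clock: 0.6
tool_pos: [0.3593, -0.3934, 0.2347]
eef_rot: [0.985, 0.171, -0.003, -0.0]
contact_force: [0.9, 0.3, -0.7]
opening: 1.0
```

```bash
cat > d.py <<'E'
from h import *
import sys
# usage: d.py x y z toolx_angle -> required deltas
s=r.get_state();M=R.from_quat(s['eef_rot']).as_matrix()
a=np.arctan2(M[1,0],M[0,0])
print('t',s['clock'],'pos',s['tool_pos'].round(4),'xang',round(a,4),'tilt',M[:,2].round(4),'q',s['q'].round(3),'F',s['contact_force'].round(1),'op',round(s['opening'],3))
t=np.array([float(v) for v in sys.argv[1:4]]);print('delta tool',(M.T@(t-s['tool_pos'])).round(4),'yaw',round(a-float(sys.argv[4]),4))
E
python3 d.py .5745 -.0995 .22 .186
```

```text
t 0.6 pos [ 0.3593 -0.3934  0.2347] xang 0.3436 tilt [-0.006 -0.001 -1.   ] q [ 0.845  0.575 -0.166  1.846  0.141  0.736 -0.628] F [ 0.9  0.3 -0.7] op 1.0
delta tool [ 0.3018 -0.2042  0.013 ] yaw 0.1576
```

Request:
play_rows([
  {"dx":0.04,"dy":-0.027,"dz":0,"yaw":0,"jaw":0},
  {"dx":0.04,"dy":-0.027,"dz":0,"yaw":0,"jaw":0},
  {"dx":0.04,"dy":-0.027,"dz":0,"yaw":0,"jaw":0},
  {"dx":0.04,"dy":-0.027,"dz":0,"yaw":0,"jaw":0},
  {"dx":0.04,"dy":-0.027,"dz":0,"yaw":0,"jaw":0},
])

```text
clock: 1.1
tool_pos: [0.5055, -0.1904, 0.2325]
eef_rot: [0.985, 0.17, -0.004, -0.001]
contact_force: [0.9, -0.3, 0.7]
opening: 1.0
```

Request:
play_rows([
  {"yaw":-0.149,"jaw":0},
  {"yaw":-0.149,"jaw":0},
  {"yaw":-0.149,"jaw":0},
  {"yaw":-0.149,"jaw":0},
  {"yaw":-0.149,"jaw":0},
])

```text
invalid input
```

```bash
python3 d.py .5745 -.0995 .22 .186
```

```text
t 1.1 pos [ 0.5055 -0.1904  0.2325] xang 0.3424 tilt [-8.4e-03 -3.0e-04 -1.0e+00] q [ 0.356  0.587 -0.134  1.824  0.113  0.745 -1.068] F [ 0.9 -0.3  0.7] op 1.0
delta tool [ 0.0957 -0.0625  0.0119] yaw 0.1564
```

Request:
play_rows([
  {"dx":0,"dy":0,"dz":0,"yaw":-0.149,"jaw":0},
  {"dx":0,"dy":0,"dz":0,"yaw":-0.149,"jaw":0},
  {"dx":0,"dy":0,"dz":0,"yaw":-0.149,"jaw":0},
  {"dx":0,"dy":0,"dz":0,"yaw":-0.149,"jaw":0},
  {"dx":0,"dy":0,"dz":0,"yaw":-0.149,"jaw":0},
])

```text
clock: 1.6
tool_pos: [0.5116, -0.1759, 0.2311]
eef_rot: [0.853, 0.522, -0.002, -0.004]
contact_force: [0.2, 0.7, 0.4]
opening: 0.997
```

```bash
python3 d.py .5745 -.0995 .22 -2.955
```

```text
t 1.6 pos [ 0.5116 -0.1759  0.2311] xang 1.098 tilt [-0.0076  0.0053 -1.    ] q [ 0.47   0.607 -0.362  1.815  0.286  0.779 -0.512] F [0.2 0.7 0.4] op 0.997
delta tool [0.0967 0.0213 0.011 ] yaw 4.053
```

Request:
play_rows([
  {"dx":0,"dy":0,"dz":-0.002,"yaw":-0.149,"jaw":0},
  {"dx":0,"dy":0,"dz":0,"yaw":-0.149,"jaw":0},
  {"dx":0,"dy":0,"dz":0,"yaw":-0.149,"jaw":0},
  {"dx":0,"dy":0,"dz":0,"yaw":-0.149,"jaw":0},
  {"dx":0,"dy":0,"dz":0,"yaw":-0.149,"jaw":0},
])

```text
clock: 2.1
tool_pos: [0.51, -0.1758, 0.2315]
eef_rot: [0.603, 0.798, -0.001, -0.006]
contact_force: [-0.1, -0.2, -0.0]
opening: 1.001
```

Request:
play_rows([
  {"dx":0,"dy":0,"dz":-0.002,"yaw":-0.149,"jaw":0},
  {"dx":0,"dy":0,"dz":0,"yaw":-0.149,"jaw":0},
  {"dx":0,"dy":0,"dz":0,"yaw":-0.149,"jaw":0},
  {"dx":0,"dy":0,"dz":0,"yaw":-0.149,"jaw":0},
  {"dx":0,"dy":0,"dz":0,"yaw":-0.149,"jaw":0},
])

```text
clock: 2.6
tool_pos: [0.5081, -0.1765, 0.2319]
eef_rot: [0.269, 0.963, 0.001, -0.008]
contact_force: [0.2, -0.2, 0.2]
opening: 1.003
```

Request:
play_rows([
  {"dx":0,"dy":0,"dz":-0.002,"yaw":-0.149,"jaw":0},
  {"dx":0,"dy":0,"dz":0,"yaw":-0.149,"jaw":0},
  {"dx":0,"dy":0,"dz":0,"yaw":-0.149,"jaw":0},
  {"dx":0,"dy":0,"dz":0,"yaw":-0.149,"jaw":0},
  {"dx":0,"dy":0,"dz":0,"yaw":-0.1,"jaw":0},
])

```text
clock: 3.1
tool_pos: [0.5063, -0.1776, 0.232]
eef_rot: [-0.08, 0.997, 0.004, -0.01]
contact_force: [-0.5, 0.7, -0.1]
opening: 0.999
```

```bash
python3 d.py .5745 -.0995 .22 -2.955;  python3 - <<'E'
from h import *
s=r.snapshot('wrist');save('w1',s['frame']);print(s['mtx'],s['T_tool_cam'],[k for k in s])
E
```

```text
t 3.1 pos [ 0.5063 -0.1776  0.232 ] xang -2.9809 tilt [-0.02    0.0063 -0.9998] q [ 0.807  0.755 -0.985  1.799  0.723  1.023  1.261] F [-0.5  0.7 -0.1] op 0.999
delta tool [-0.08    0.0661  0.0111] yaw -0.0259
[[371.64829954   0.         317.58869627]
 [  0.         371.64829954 243.96141349]
 [  0.           0.           1.        ]] [[-3.95446725e-04  9.49120928e-01  3.14911588e-01  8.17843623e-02]
 [ 9.99999878e-01  2.82121627e-04  4.05444389e-04 -1.28230730e-04]
 [ 2.95972386e-04  3.14911710e-01 -9.49120924e-01 -1.45639113e-01]
 [ 0.00000000e+00  0.00000000e+00  0.00000000e+00  1.00000000e+00]] ['frame', 'z_map', 'mtx', 'T_tool_cam']
```

View pics/w1.png

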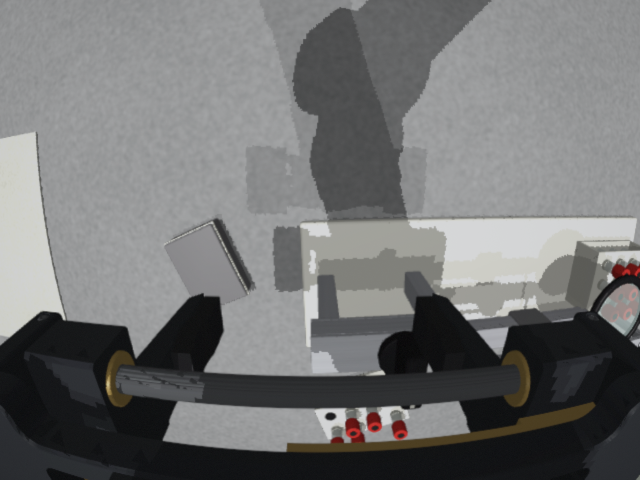

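Request:
play_rows([
  {"dx":-0.028,"dy":0.023,"dz":0,"yaw":-0.01,"jaw":0},
  {"dx":-0.026,"dy":0.022,"dz":0,"yaw":-0.01,"jaw":0},
  {"dx":-0.02,"dy":0.016,"dz":0,"yaw":0,"jaw":0},
  {"dx":-0.004,"dy":0.003,"dz":0,"yaw":0,"jaw":0},
  {"dx":0,"dy":0,"dz":0,"yaw":0,"jaw":0},
])

```text
clock: 3.65
tool_pos: [0.572, -0.1023, 0.228]
eef_rot: [-0.085, 0.996, 0.004, -0.013]
contact_force: [-0.2, -0.9, 0.4]
opening: 1.001
```

```bash
python3 d.py .5745 -.0995 .163 -2.955;  python3 - <<'E'
from h import *
s=r.snapshot('wrist');save('w2',s['frame'])
s=r.snapshot('top');save('top2',s['frame'][200:360,150:450].repeat(2,0).repeat(2,1))
E
```

```text
t 3.65 pos [ 0.572  -0.1023  0.228 ] xang -2.9712 tilt [-0.0263  0.0053 -0.9996] q [ 0.607  0.809 -0.956  1.666  0.719  1.088  1.171] F [-0.2 -0.9  0.4] op 1.001
delta tool [-0.0046  0.0017  0.0649] yaw -0.0162
```

View pics/w2.png

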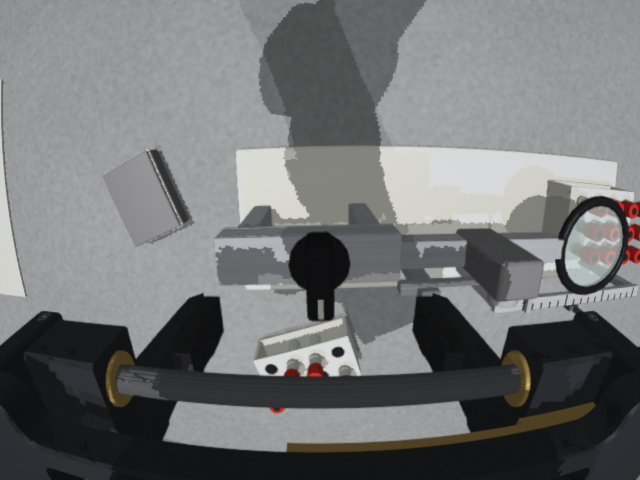

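The wrist view shows the knob bar at (320, 300), midway between the fingers. Next I descend.

Request:
play_rows([
  {"dx":-0.003,"dy":0.001,"dz":0.025,"yaw":-0.01,"jaw":0},
  {"dx":-0.002,"dy":0.001,"dz":0.025,"yaw":-0.006,"jaw":0},
  {"dx":0,"dy":0,"dz":0.015,"yaw":0,"jaw":0},
  {"dx":0,"dy":0,"dz":0,"yaw":0,"jaw":0},
  {"dx":0,"dy":0,"dz":0,"yaw":0,"jaw":0},
])

```text
clock: 4.25
tool_pos: [0.5715, -0.1078, 0.1618]
eef_rot: [-0.088, 0.996, 0.001, -0.014]
contact_force: [0.4, -0.2, 0.8]
opening: 1.004
```

```bash
python3 d.py .5745 -.0995 .163 -2.955
```

```text
t 4.25 pos [ 0.5715 -0.1078  0.1618] xang -2.966 tilt [-2.780e-02 -3.000e-04 -9.996e-01] q [ 0.584  0.888 -0.896  1.725  0.814  0.979  1.108] F [ 0.4 -0.2  0.8] op 1.004
delta tool [-0.0043  0.0076 -0.0013] yaw -0.011
```

Request:
play_rows([
  {"dx":-0.004,"dy":0.007,"dz":-0.001,"yaw":-0.01,"jaw":0},
  {"dx":0,"dy":0,"dz":0,"yaw":0,"jaw":0.4},
  {"dx":0,"dy":0,"dz":0,"yaw":0,"jaw":0.6},
  {"dx":0,"dy":0,"dz":0,"yaw":0,"jaw":0.7},
  {"dx":0,"dy":0,"dz":0,"yaw":0,"jaw":0.7},
])

```text
clock: 4.75
tool_pos: [0.5762, -0.0996, 0.1662]
eef_rot: [-0.093, 0.996, 0.001, -0.011]
contact_force: [0.6, -0.2, -0.3]
opening: 0.66
```

```bash
python3 d.py .5745 -.0995 .163 -2.955
```

```text
t 4.75 pos [ 0.5762 -0.0996  0.1662] xang -2.9562 tilt [-2.240e-02 -6.000e-04 -9.997e-01] q [ 0.571  0.884 -0.901  1.718  0.811  0.985  1.108] F [ 0.6 -0.2 -0.3] op 0.66
delta tool [0.0016 0.0004 0.0033] yaw -0.0012
```

Request:
play_rows([
  {"dx":0.001,"dy":0,"dz":0.003,"yaw":0,"jaw":1},
  {"dx":0,"dy":0,"dz":0,"yaw":0,"jaw":1},
  {"dx":0,"dy":0,"dz":0,"yaw":0,"jaw":1},
  {"dx":0,"dy":0,"dz":0,"yaw":0,"jaw":1},
  {"dx":0,"dy":0,"dz":0,"yaw":0,"jaw":1},
])

```text
clock: 5.25
tool_pos: [0.5749, -0.1, 0.163]
eef_rot: [-0.092, 0.996, 0.001, -0.011]
contact_force: [-0.1, -0.7, 0.6]
opening: 0.207
```

```bash
python3 d.py .5745 -.0995 .163 -2.955
```

```text
t 5.25 pos [ 0.5749 -0.1     0.163 ] xang -2.9565 tilt [-2.260e-02 -9.000e-04 -9.997e-01] q [ 0.571  0.886 -0.898  1.724  0.817  0.978  1.103] F [-0.1 -0.7  0.6] op 0.207
delta tool [ 0.0003  0.0006 -0.    ] yaw -0.0015
```

Request:
play_rows([
  {"dx":0,"dy":0,"dz":0,"yaw":0,"jaw":1},
  {"dx":0,"dy":0,"dz":0,"yaw":0,"jaw":1},
  {"dx":0,"dy":0,"dz":0,"yaw":0.05,"jaw":1},
  {"dx":0,"dy":0,"dz":0,"yaw":0.1,"jaw":1},
  {"dx":0,"dy":0,"dz":0,"yaw":0.1,"jaw":1},
])

```text
clock: 5.75
tool_pos: [0.575, -0.1, 0.163]
eef_rot: [0.037, 0.999, -0.0, -0.011]
contact_force: [0.8, 1.0, 0.5]
opening: 0.175
```

```bash
python3 d.py .5745 -.0995 .163 -2.955
```

```text
t 5.75 pos [ 0.575 -0.1    0.163] xang 3.0684 tilt [-2.260e-02 -1.000e-04 -9.997e-01] q [ 0.544  0.865 -0.837  1.725  0.772  0.942  0.883] F [0.8 1.  0.5] op 0.175
delta tool [ 0.0005  0.0005 -0.    ] yaw 6.0234
```

Request:
play_rows([
  {"dx":0,"dy":0,"dz":0,"yaw":0.12,"jaw":1},
  {"dx":0,"dy":0,"dz":0,"yaw":0.12,"jaw":1},
  {"dx":0,"dy":0,"dz":0,"yaw":0.12,"jaw":1},
  {"dx":0,"dy":0,"dz":0,"yaw":0.12,"jaw":1},
  {"dx":0,"dy":0,"dz":0,"yaw":0.12,"jaw":1},
])

```text
clock: 6.25
tool_pos: [0.575, -0.1, 0.163]
eef_rot: [0.342, 0.94, -0.003, -0.011]
contact_force: [-0.4, -0.4, -0.7]
opening: 0.181
```

```bash
python3 d.py .5745 -.0995 .163 3.328
```

```text
t 6.25 pos [ 0.575 -0.1    0.163] xang 2.443 tilt [-0.022   0.0011 -0.9998] q [ 0.47   0.819 -0.68   1.729  0.65   0.857  0.365] F [-0.4 -0.4 -0.7] op 0.181
delta tool [ 0.0008  0.0001 -0.    ] yaw -0.885
```

0.885 rad so far; I'll go to about 1.38.

Request:
play_rows([
  {"dx":0,"dy":0,"dz":0,"yaw":0.12,"jaw":1},
  {"dx":0,"dy":0,"dz":0,"yaw":0.12,"jaw":1},
  {"dx":0,"dy":0,"dz":0,"yaw":0.12,"jaw":1},
  {"dx":0,"dy":0,"dz":0,"yaw":0.12,"jaw":1},
  {"dx":0,"dy":0,"dz":0,"yaw":0,"jaw":1},
])

```text
clock: 6.75
tool_pos: [0.5751, -0.1001, 0.163]
eef_rot: [0.565, 0.825, -0.005, -0.009]
contact_force: [-1.3, -1.8, -1.4]
opening: 0.181
```

```bash
python3 d.py .5745 -.0995 .163 3.328
```

```text
t 6.75 pos [ 0.5751 -0.1001  0.163 ] xang 1.9409 tilt [-0.0209  0.0019 -0.9998] q [ 0.401  0.788 -0.546  1.733  0.537  0.797 -0.036] F [-1.3 -1.8 -1.4] op 0.181
delta tool [ 0.0007 -0.0003 -0.    ] yaw -1.3871
```

Request:
play_rows([
  {"dx":0,"dy":0,"dz":0,"yaw":0,"jaw":0},
  {"dx":0,"dy":0,"dz":0,"yaw":0,"jaw":0},
  {"dx":0,"dy":0,"dz":0,"yaw":0,"jaw":0},
  {"dx":0,"dy":0,"dz":-0.02,"yaw":0,"jaw":0},
  {"dx":0,"dy":0,"dz":-0.03,"yaw":0,"jaw":0},
])

```text
clock: 7.25
tool_pos: [0.5734, -0.0997, 0.2104]
eef_rot: [0.561, 0.828, -0.007, -0.013]
contact_force: [-0.1, -0.3, -0.3]
opening: 0.607
```

Request:
play_rows([
  {"dx":0,"dy":0,"dz":-0.02,"yaw":0.07,"jaw":0},
  {"dx":0,"dy":0,"dz":0,"yaw":0.07,"jaw":0},
  {"dx":0,"dy":0,"dz":0,"yaw":0.04,"jaw":0},
  {"dx":0,"dy":0,"dz":0,"yaw":0,"jaw":0},
  {"dx":0,"dy":0,"dz":0,"yaw":0,"jaw":0},
])

```text
clock: 7.75
tool_pos: [0.5767, -0.0988, 0.2357]
eef_rot: [0.633, 0.774, -0.005, -0.01]
contact_force: [0.2, 0.2, 0.6]
opening: 1.001
```

```bash
python3 d.py .553 .018 .22 1.757;python3 - <<'E'
from h import *
st=r.get_state();s=r.snapshot('wrist');save('w3',s['frame']);np.savez('pics/w3.npz',p=st['tool_pos'],q=st['eef_rot'],**s)
E
```

```text
t 7.75 pos [ 0.5767 -0.0988  0.2357] xang 1.7706 tilt [-0.0213  0.0049 -0.9998] q [ 0.407  0.692 -0.555  1.66   0.424  0.935 -0.107] F [0.2 0.2 0.6] op 1.001
delta tool [0.119  0.0003 0.0168] yaw 0.0136
```

View pics/w3.png

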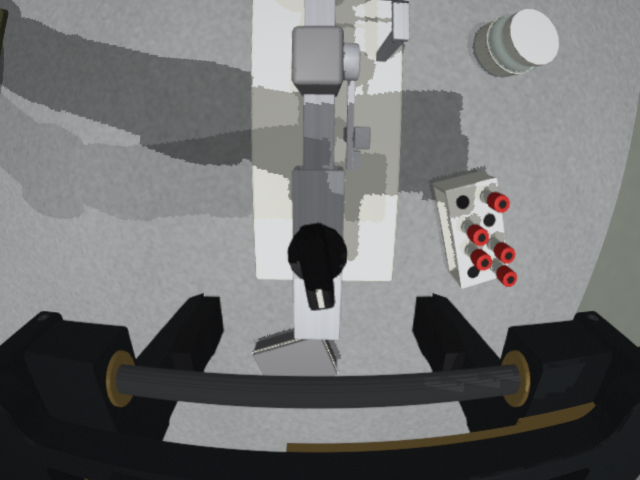

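The knob stays turned: the bar at (318, 270) is nearly along the sleeve. The grip block is ahead at (320, 60), with its button on the right at (350, 62). I move over the grip.

Request:
play_rows([
  {"dx":0.04,"dy":0,"dz":0,"yaw":0,"jaw":0},
  {"dx":0.04,"dy":0,"dz":0,"yaw":0,"jaw":0},
  {"dx":0.03,"dy":0,"dz":0,"yaw":0,"jaw":0},
  {"dx":0.006,"dy":0,"dz":0,"yaw":0,"jaw":0},
  {"dx":0,"dy":0,"dz":0,"yaw":0,"jaw":0},
])

```text
clock: 8.3
tool_pos: [0.5531, 0.0161, 0.2349]
eef_rot: [0.633, 0.774, -0.006, -0.01]
contact_force: [-0.3, -0.3, -0.1]
opening: 1.001
```

```bash
python3 d.py .553 .018 .157 1.757;python3 - <<'E'
from h import *
st=r.get_state();s=r.snapshot('wrist');save('w4',s['frame']);np.savez('pics/w4.npz',p=st['tool_pos'],q=st['eef_rot'],**s)
E
```

```text
t 8.3 pos [0.5531 0.0161 0.2349] xang 1.7709 tilt [-0.0231  0.0046 -0.9997] q [ 0.217  0.651 -0.55   1.756  0.412  0.875 -0.316] F [-0.3 -0.3 -0.1] op 1.001
delta tool [0.0012 0.002  0.0779] yaw 0.0139
```

View pics/w4.png

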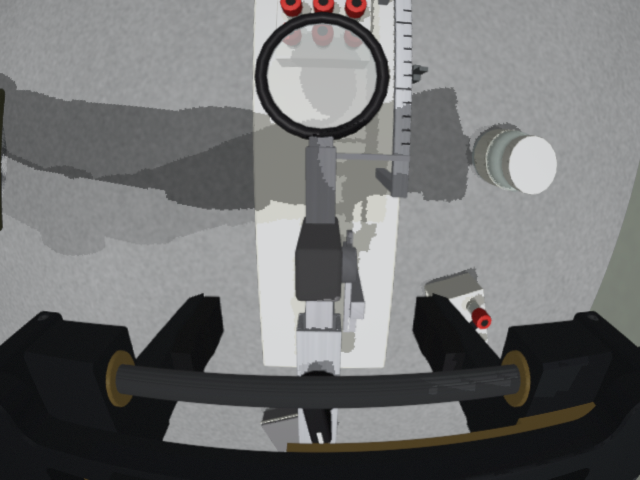

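```bash
cat >> h.py <<'E'
YAW=.1863; O=np.array([.5577,-.0116])
def wray(n,u,v,K,T,p,q):
    x=(u-K[0,2]);y=(v-K[1,2]);rr=np.hypot(x,y);th=rr/K[0,0]
    d=np.array([np.sin(th)*x/rr,-np.sin(th)*y/rr,-np.cos(th)])
    M=R.from_quat(q).as_matrix()
    return M@T[:3,3]+p, M@T[:3,:3]@d
def boom(X):
    c,s=np.cos(YAW),np.sin(YAW);d=np.array(X)[:2]-O
    return np.array([c*d[0]+s*d[1],-s*d[0]+c*d[1],X[2]])
def atz(fn,u,v,z):
    s=dict(np.load(fn));o,d=wray(0,u,v,s['mtx'],s['T_tool_cam'],s['p'],s['q'])
    return boom(o+d*(z-o[2])/d[2])
E
python3 - <<'E'
from h import *
f=cv2.imread('pics/w4.png')[30:190,340:480];cv2.imwrite('pics/w4c.png',cv2.resize(f,None,fx=3.75,fy=3.75,interpolation=cv2.INTER_CUBIC))
for n,u,v,z in(('ptr',408,157,.122),('idx',418,72,.135),('gripbackL',301,225,.195)):print(n,atz('pics/w4.npz',u,v,z)*1000)
E
```

```text
ptr [ 61.13979788  90.61306258 122.        ]
idx [ 63.15921443 149.55385154 135.        ]
gripbackL [ -8.959639    58.83714433 195.        ]
```

View pics/w4c.png

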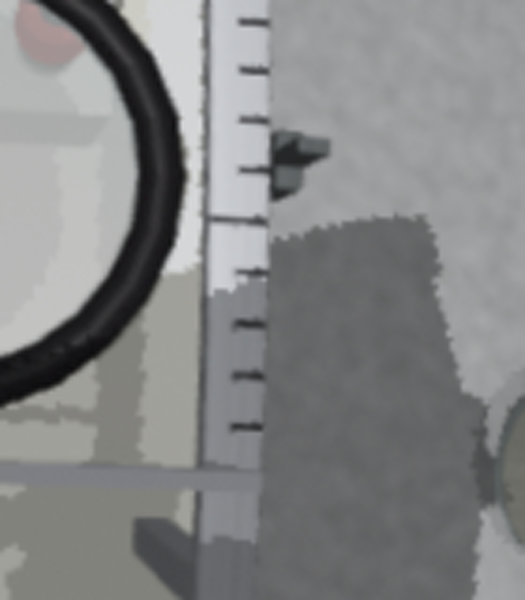

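```bash
python3 - <<'E'
from h import *
for u,v in((275,135),(275,158),(300,137),(300,155),(325,140),(325,155),(285,195)):
  U,V=340+u/3.75,30+v/3.75
  print(u,v,[ (atz('pics/w4.npz',U,V,z)*1000).round(1)[:2] for z in(.105,.122,.135)])
E
f=1; python3 d.py .553 .018 .157 1.757
```

```text
275 135 [array([ 66.8, 158.8]), array([ 62.9, 155.8]), array([ 59.9, 153.4])]
275 158 [array([ 66.9, 154.1]), array([ 63. , 151.3]), array([ 60. , 149.2])]
300 137 [array([ 71.9, 158.9]), array([ 67.7, 155.8]), array([ 64.5, 153.5])]
300 155 [array([ 72. , 155.2]), array([ 67.8, 152.3]), array([ 64.5, 150.1])]
325 140 [array([ 77.1, 158.8]), array([ 72.6, 155.7]), array([ 69.1, 153.4])]
325 155 [array([ 77.1, 155.7]), array([ 72.6, 152.8]), array([ 69.1, 150.6])]
285 195 [array([ 69.1, 146.6]), array([ 65. , 144.3]), array([ 61.9, 142.6])]
t 8.35 pos [0.5533 0.0156 0.2349] xang 1.7699 tilt [-0.023   0.0047 -0.9997] q [ 0.218  0.651 -0.55   1.755  0.412  0.875 -0.316] F [-0.1  0.5 -0. ] op 0.998
delta tool [0.0016 0.0019 0.0779] yaw 0.0129
```

Pointer measured at boom y ≈ 90.6 (90 expected). The blade top, 3 mm wide, is at crop (312, 148), which gives y ≈ 152, so about 62 mm of extension is needed. Next I descend on the grip.

Request:
play_rows([
  {"dx":0.001,"dy":0.001,"dz":0.02,"yaw":0.013,"jaw":0},
  {"dx":0.001,"dy":0.001,"dz":0.02,"yaw":0,"jaw":0},
  {"dx":0,"dy":0,"dz":0.02,"yaw":0,"jaw":0},
  {"dx":0,"dy":0,"dz":0.01,"yaw":0,"jaw":0},
  {"dx":0,"dy":0,"dz":0,"yaw":0,"jaw":0},
], squeeze=20)

```text
clock: 8.85
tool_pos: [0.5564, 0.0076, 0.1622]
eef_rot: [0.643, 0.766, -0.007, -0.008]
contact_force: [-0.2, 0.0, 0.3]
opening: 1.001
```

```bash
python3 d.py .553 .018 .157 1.757
```

```text
t 8.85 pos [0.5564 0.0076 0.1622] xang 1.7443 tilt [-2.040e-02 -9.000e-04 -9.998e-01] q [ 0.184  0.747 -0.479  1.82   0.491  0.717 -0.396] F [-0.2  0.   0.3] op 1.001
delta tool [ 0.0108 -0.0014  0.0053] yaw -0.0127
```

Request:
play_rows([
  {"dx":0.009,"dy":-0.001,"dz":0.004,"yaw":-0.012,"jaw":0},
  {"dx":0,"dy":0,"dz":0,"yaw":0,"jaw":0},
  {"dx":0,"dy":0,"dz":0,"yaw":0,"jaw":0.2},
  {"dx":0,"dy":0,"dz":0,"yaw":0,"jaw":0.4},
  {"dx":0,"dy":0,"dz":0,"yaw":0,"jaw":0.5},
])

```text
clock: 9.35
tool_pos: [0.5556, 0.0159, 0.1604]
eef_rot: [0.639, 0.769, -0.005, -0.006]
contact_force: [-0.9, -0.7, -0.9]
opening: 0.752
```

```bash
python3 d.py .553 .018 .157 1.757;python3 - <<'E'
from h import *
st=r.get_state();s=r.snapshot('wrist');save('w5',s['frame']);np.savez('pics/w5.npz',p=st['tool_pos'],q=st['eef_rot'],**s)
E
```

```text
t 9.35 pos [0.5556 0.0159 0.1604] xang 1.7555 tilt [-1.590e-02 -9.000e-04 -9.999e-01] q [ 0.169  0.747 -0.477  1.827  0.498  0.706 -0.407] F [-0.9 -0.7 -0.9] op 0.752
delta tool [ 0.0025 -0.0021  0.0035] yaw -0.0015
```

View pics/w5.png

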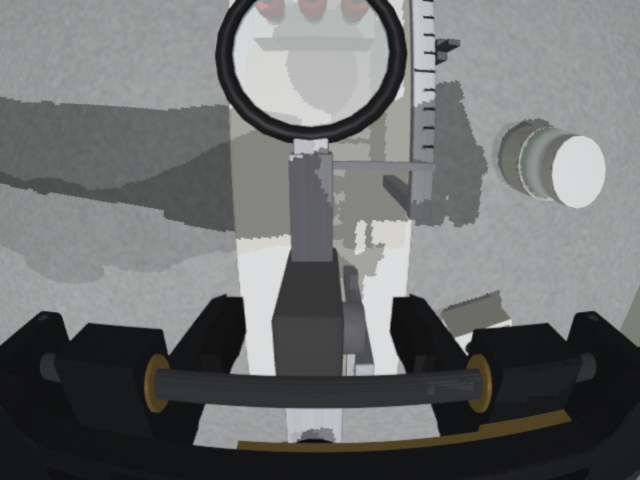

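Request:
play_rows([
  {"dx":0.002,"dy":-0.002,"dz":0.003,"yaw":0,"jaw":0.5},
  {"dx":0,"dy":0,"dz":0,"yaw":0,"jaw":0.55},
  {"dx":0,"dy":0,"dz":0,"yaw":0,"jaw":1},
  {"dx":0,"dy":0,"dz":0,"yaw":0,"jaw":1},
  {"dx":0,"dy":0,"dz":0,"yaw":0,"jaw":1},
])

```text
clock: 9.9
tool_pos: [0.5529, 0.0175, 0.1576]
eef_rot: [0.639, 0.769, -0.006, -0.006]
contact_force: [-4.0, -0.6, 4.8]
opening: 0.31
```

Request:
play_rows([
  {"dx":0,"dy":0,"dz":0,"yaw":0,"jaw":1},
  {"dx":0,"dy":0,"dz":0,"yaw":0,"jaw":1},
  {"dx":0,"dy":0,"dz":0,"yaw":0,"jaw":1},
  {"dx":0,"dy":0,"dz":0,"yaw":0,"jaw":1},
  {"dx":0,"dy":0,"dz":0,"yaw":0,"jaw":1},
])

```text
clock: 10.4
tool_pos: [0.5528, 0.0175, 0.1576]
eef_rot: [0.639, 0.769, -0.006, -0.006]
contact_force: [-0.9, 0.0, 0.7]
opening: 0.315
```

```bash
python3 d.py .553 .018 .157 1.757
```

```text
t 10.4 pos [0.5528 0.0175 0.1576] xang 1.7557 tilt [-0.0157 -0.0013 -0.9999] q [ 0.164  0.748 -0.473  1.838  0.503  0.694 -0.415] F [-0.9  0.   0.7] op 0.315
delta tool [0.0005 0.0003 0.0006] yaw -0.0013
```

Opening is 27.7 mm, so the button is fully squeezed. Next I draw the arm out.

Request:
play_rows([
  {"dx":0.005,"dy":0,"dz":0,"yaw":0,"jaw":1},
  {"dx":0.012,"dy":0,"dz":0,"yaw":0,"jaw":1},
  {"dx":0.012,"dy":0,"dz":0,"yaw":0,"jaw":1},
  {"dx":0.012,"dy":0,"dz":0,"yaw":0,"jaw":1},
  {"dx":0.006,"dy":0,"dz":0,"yaw":0,"jaw":1},
], squeeze=25)

```text
clock: 10.9
tool_pos: [0.5445, 0.0604, 0.1576]
eef_rot: [0.64, 0.768, -0.009, -0.003]
contact_force: [0.2, -4.0, 1.7]
opening: 0.316
```

```bash
python3 d.py .5415 .0785 .1576 1.757
```

```text
t 10.9 pos [0.5445 0.0604 0.1576] xang 1.7513 tilt [-0.0152 -0.0098 -0.9998] q [ 0.072  0.74  -0.457  1.853  0.5    0.683 -0.502] F [ 0.2 -4.   1.7] op 0.316
delta tool [ 0.0184  0.0003 -0.0001] yaw -0.0057
```

Request:
play_rows([
  {"dx":0.009,"dy":0,"dz":0,"yaw":-0.005,"jaw":1},
  {"dx":0.007,"dy":0,"dz":0,"yaw":0,"jaw":1},
  {"dx":0.002,"dy":0,"dz":0,"yaw":0,"jaw":1},
  {"dx":0,"dy":0,"dz":0,"yaw":0,"jaw":1},
  {"dx":0,"dy":0,"dz":0,"yaw":0,"jaw":1},
])

```text
clock: 11.4
tool_pos: [0.5406, 0.0806, 0.1576]
eef_rot: [0.638, 0.77, -0.009, -0.003]
contact_force: [0.1, -3.2, 3.2]
opening: 0.31
```

```bash
python3 d.py .5415 .0785 .1576 1.757;python3 - <<'E'
from h import *
st=r.get_state();s=r.snapshot('wrist');save('w6',s['frame']);np.savez('pics/w6.npz',p=st['tool_pos'],q=st['eef_rot'],**s)
f=cv2.imread('pics/w6.png')[90:230,370:510];cv2.imwrite('pics/w6c.png',cv2.resize(f,None,fx=4,fy=4,interpolation=cv2.INTER_CUBIC))
s=r.snapshot('top');save('top6',s['frame'][215:345,150:410].repeat(3,0).repeat(3,1))
E
```

```text
t 11.4 pos [0.5406 0.0806 0.1576] xang 1.7572 tilt [-0.0154 -0.0104 -0.9998] q [ 0.033  0.738 -0.455  1.857  0.498  0.68  -0.533] F [ 0.1 -3.2  3.2] op 0.31
delta tool [-0.0022  0.0005  0.    ] yaw 0.0002
```

View pics/w6.png

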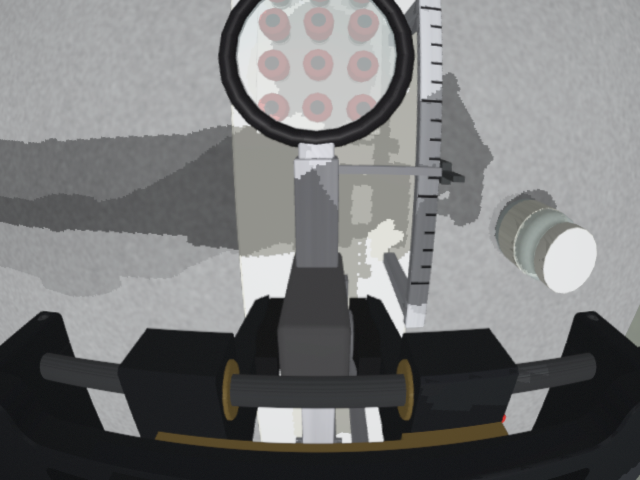

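View pics/w6c.png

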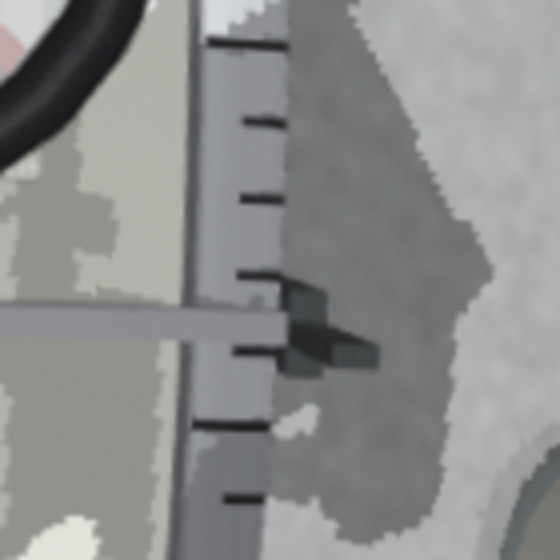

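Run:
```python
from h import *
for n,u,v,z in(('ptr tip mid',288,327,.122),('b',335,340,.135),('b',335,362,.135),('b',378,348,.135),('b',378,368,.135),('base near',290,330,.115),('base',320,377,.11)):
  print(n,(atz('pics/w6.npz',370+u/4,90+v/4,z)*1000).round(1)[:2])
```

```text
ptr tip mid [ 62.5 154. ]
b [ 64.3 154.4]
b [ 64.5 151.8]
b [ 69.9 153.7]
b [ 70.1 151.3]
base near [ 65.1 152.8]
base [ 71.6 145.9]
```

View pics/top6.png

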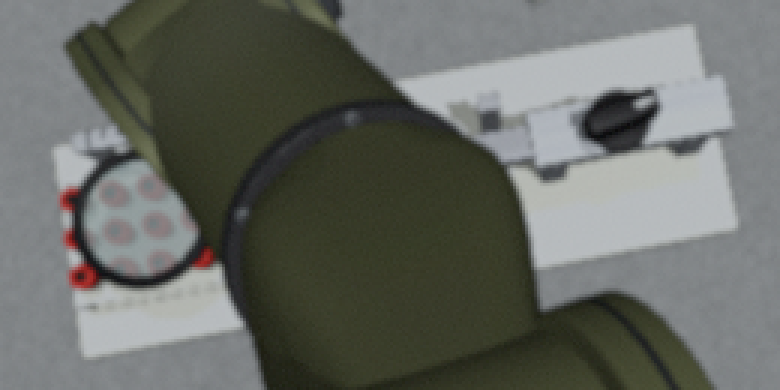

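Pointer reads 154.0 mm and the blade about 152.8 mm. In the top view the knob bar still lies along the sleeve. I trim back about 1.5 mm.

Request:
play_rows([
  {"dx":-0.0015,"dy":0,"dz":0,"yaw":0,"jaw":1},
  {"dx":0,"dy":0,"dz":0,"yaw":0,"jaw":1},
  {"dx":0,"dy":0,"dz":0,"yaw":0,"jaw":1},
  {"dx":0,"dy":0,"dz":0,"yaw":0,"jaw":1},
  {"dx":0,"dy":0,"dz":0,"yaw":0,"jaw":1},
])

```text
clock: 12.0
tool_pos: [0.541, 0.0783, 0.1576]
eef_rot: [0.639, 0.769, -0.009, -0.003]
contact_force: [-0.3, -2.0, 3.6]
opening: 0.313
```

```bash
python3 d.py .5415 .0785 .1576 1.757;python3 - <<'E'
from h import *
st=r.get_state();s=r.snapshot('wrist');save('w7',s['frame']);np.savez('pics/w7.npz',p=st['tool_pos'],q=st['eef_rot'],**s)
f=cv2.imread('pics/w7.png')[90:230,370:510];cv2.imwrite('pics/w7c.png',cv2.resize(f,None,fx=4,fy=4,interpolation=cv2.INTER_CUBIC))
E
```

```text
t 12.0 pos [0.541  0.0783 0.1576] xang 1.7558 tilt [-0.0154 -0.0099 -0.9998] q [ 0.038  0.739 -0.455  1.857  0.498  0.68  -0.53 ] F [-0.3 -2.   3.6] op 0.313
delta tool [0.0001 0.0005 0.    ] yaw -0.0012
```

View pics/w7c.png

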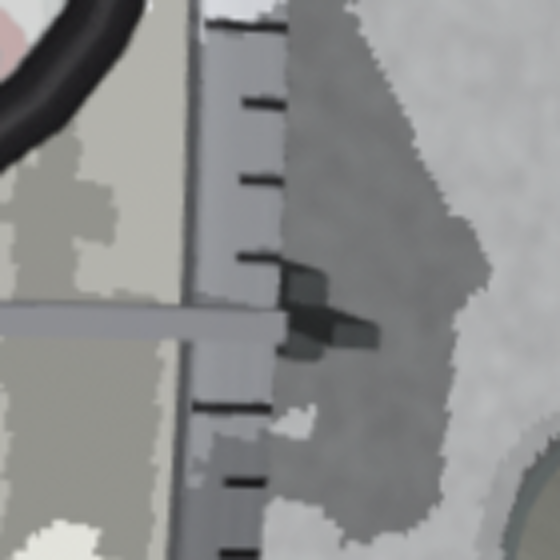

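Run:
```python
from h import *
for n,u,v,z in(('ptr',288,327,.122),('b',335,321,.135),('b',335,345,.135),('b',378,328,.135),('b',378,348,.135)):
  print(n,(atz('pics/w7.npz',370+u/4,90+v/4,z)*1000).round(1)[:2])
s=r.get_state();print(s['clock'],s['opening'],abs(s['qd']).max(),s['tool_pos'])
print(r.finish_job())
```

```text
ptr [ 62.6 151.6]
b [ 64.2 154.3]
b [ 64.4 151.4]
b [ 69.8 153.7]
b [ 70.  151.3]
12.05 0.3143736448378701 0.002395792670027275 [0.54104584 0.07830179 0.1576341 ]
the job is handed in; nothing more can be done
None
```

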